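Couple the plaster mixer's stirrer and hold it home

ROBOT

A 7-joint arm with a two-finger parallel gripper is mounted at the origin on a cart in front of the work surface, level with it; the furniture and walls round the work are solid. World frame = base frame: x ahead of the robot, y to its left, z up, the work surface at z = 0. Lengths are in m, angles in rad, forces in N, time in s.
With the tool pointing down it reaches from about 0.4 to 0.85 m from the base axis. Payload 10.4 kg.
Tool frame: the origin (TCP) lies midway between the tips of the shut fingers; the grasp point (between the pads) lies 19 mm behind it; z points along the fingers, y is the direction in which the jaws open and shut (so a half turn about z gives the same grasp; the last joint's range is limited). The gripper opens to 85 mm and grips with 20 to 120 N. Pads are 22 mm wide; open, the fingers measure 114 mm over their backs; the gripper's body (76 mm by 85 mm) begins 54 mm behind the grasp point. The pads swing forward as they close: fully open they stand 13 mm farther back than shut.
Start: joints at [-1.215, 0.332, -0.065, 1.46, 0.022, 1.35, -0.088], TCP at [0.231, 0.581, 0.231] pointing down, gripper open.
Joint ranges: [-2.6, 2.6], [-0.5, 2.12], [-1.47, 1.34], [0.16, 2.42], [-1.27, 4.41], [0.06, 2.06], [-2.6, 2.6]. Speed limits (rad/s): [2.22, 2.22, 2.79, 2.79, 3.14, 3.14, 3.14].

INTERFACE

Orientations are given as [roll, pitch, yaw] about the fixed x, y, z axes, in that order (R = Rz(yaw) Ry(pitch) Rx(roll)).
In Python, from bench import env, vision, search_frame, regions_of, pinpoint gives the robot as it stands.
- The arm moves only by the shell command python3 -m jog 'ROWS'. ROWS is JSON, a list of rows, each an object with "slide": the shift along the world's x, y, z in cm, a list of three; "yaw": the turn about the world's z in degrees; "hand": the finger opening in cm, from 0 to 8.54. A call has 1 to 5 rows; each row shifts and turns the commanded pose from where the row before left it; what a row does not reach is not made up. A row lasts 1/8 s, in which the tool goes at most 62.5 mm and 10.7 degrees, less where a joint would pass 70% of its speed; a pose out of reach is approached as far as the arm can. A call with a gripper value outside its range is refused whole. The fingers move at their own pace and stop on an object; the grip force is fixed at half the most. Time passes only in rows, so rows that do not move let the fingers close. It gives the time, the measured TCP pose, the force and the opening at its end, in the units of the state.
- env.get_state(): the state, without advancing time (a new reading comes with each control period).
- vision.get_image(name): name is "scene" or "top" or "wrist"; returns a dict with "frame" (384x512x3 uint8, red, green, blue), "K" (3x3 intrinsics, pixels), "cam_to_world" (4x4, takes a point from camera to world coordinates). Camera axes: x right, y down, z forward; pixel columns grow to the right and rows downward; lengths in m; the calibration is good to about 2 mm. A picture is of the moment at which its call begins. There is no depth.
- env.job_done(): hands the job in, once; it reports no verdict.
Trained networks look in a picture, given as the dict that the camera call returned (one of the last four; its "shot" number tells which), for a name from the list of things; names that differ only in an ending like _2 or _b are one class to them, and where a whole thing is asked for, a point or a joint stands for the part that bears it (a point fixed in the world has none). Each returns a list of dicts, best first, with "score" (0 to 1); they miss things now and then, are a little off and sometimes report something else, mostly with a low value. They report only what shows in the picture. A call takes as long as a camera call.
- search_frame(picture, name): "point" ([x, y, z] in m, in the coordinates of the camera as it stood for that picture, good to about 4 mm: the middle of the surface that is visible of it).
- regions_of(picture, name): "pixels" (384x512 bool, what is visible of it).
- pinpoint(picture, name): "point" ([x, y, z] in m, in the coordinates of the camera as it stood for that picture, good to about 4 mm: a listed point, or the origin of a listed thing).
The state is a dict: "clock": time; "qpos": joint angles; "qvel": joint speeds; "effort": joint torques, N m; "tool_pos": TCP position; "orientation": TCP orientation; "contact_force": force on the tool from outside, world axes, zero at the start; "moment": the same for the moment, N m; "grip_width": opening from 0.0 (shut) to 1.0 (fully open).
Only numpy, scipy, OpenCV 4.12 (cv2) and the standard library are available. Lean on these libraries where they do the work, as an engineer would, in place of code of your own. Each camera call takes 0.05 s, during which the arm holds its last target.

TASK

Swing the plaster mixer's clear guard all the way down towards the robot (it is hinged along its bottom edge), then lift the steel stirrer out of its round stand and turn it so that the four splines of its foot drop into the cross-shaped socket of the mixer's drive coupling. Push it fully home against the spring in the socket, until its collar is down on the coupling, and finish like that: still gripping the upright stirrer and still pressing it down, so that it can be pinned. Leave the guard down, and do not shift the bowl, the plaster model or the paste pot.

Things in the scene. Friction and masses are not known exactly. Their poses are not given: they have to be found in the camera images.
- mixer: Grey drive base of a bench plaster mixer, 150 x 150 mm, fixed to the worktop. Origin: centre of its underside; its -x axis points to its front (the guard's hinge side, towards the robot give or take its yaw), z up. The deck is 50 mm high, a 40 mm deep hump at the rear 71 mm.
- guard (a joint): Angle (rad) of the clear flat guard, 124 mm wide in y, 4 mm thick and 130 mm from hinge to bar. 0: shut, leaning back 45 degrees towards the mixer's rear, over the coupling, so that the stirrer cannot get in; it grows as the guard swings towards the mixer's front: 0.785 upright, 2.36 level in front of the base, stop at 2.5. A friction hinge (0.3 N m): it stays where it is left. It can be pushed from behind with the closed fingers.
- guard_hinge (a point): Middle of the guard's hinge line, 70 mm in front of the mixer's origin and 56 mm up; the hinge line runs along the mixer's y. It does not move when the guard swings.
- guard_bar (a point): Middle of the round aluminium bar (12 mm thick, 124 mm long, along the mixer's y) on the guard's free edge, 130 mm from the hinge line. Shut, it stands 148 mm above the worktop and 27 mm behind the coupling's axis.
- coupling_mouth (a point): Centre of the mouth of the socket in the top face of the coupling, 80 mm above the worktop, 5 mm in front of the mixer's origin; z up, x and y along the two arms of the cross. The coupling is a square steel head, 44 x 44 mm and 26 mm high, on a 60 mm flange, its sides parallel to the arms. The cross-shaped socket: two crossing slots 11 mm wide and 33 mm long, 26 mm deep, with a spring plunger in the middle. Meshes at every quarter turn.
- coupling (a joint): Angle (rad) of the coupling about the vertical relative to the mixer, counterclockwise from above; 0: arms along the mixer's x and y. It turns stiffly (0.4 N m), so under light pressure it stays put while the stirrer is turned on it.
- plunger (a joint): How far (m) the 10 mm brass plunger in the socket is pushed down. Free (0), its top is 12 mm below the mouth; 0.010 when the stirrer is fully home. Spring force about 4 N at 0 and 8 N at home: it lifts the stirrer again unless that is held down.
- stirrer: Loose upright steel stirrer, 116 mm tall, 0.12 kg. Origin: bottom centre of its foot, z up along the stem. Foot: four splines (a cross of two ribs, 30 mm long and 8 mm thick, along the stirrer's x and y, rounded below), 22 mm long; above it a round collar of 42 mm diameter, z 22 to 28 mm; stem; then a flat paddle frame 54 mm wide in x and 10 mm thick in y, z 52 to 116 mm, whose top bar (z 90 to 116 mm) is the place to grip, across its thickness.
- stirrer_stand: Grey round stand, 68 mm diameter, 20 mm high, fixed, with a 36 mm hole right through, in which the foot of the stirrer stands on the worktop at any yaw, its collar 2 mm above the rim. Origin: centre of its underside.
- mixing_bowl: Green rubber mixing bowl, 120 mm diameter, 70 mm high, a bystander. Stands on the other side of the mixer from the stirrer's stand. Origin: centre of its underside.
- plaster_model: Plaster model of a dental arch, 57 x 68 x 28 mm, a bystander. Origin: centre of its underside.
- paste_pot: Round pot of polishing paste, 65 mm diameter, 29 mm high, a bystander. Origin: centre of its underside.

How it is judged:
On the way, in this order (a step that is already met when the one before it is completed fails the run):
1. the guard is swung down (value of joint guard above 2.15 rad), for 0.2 s.
2. the stirrer is lifted out of its stand (z of stirrer in the frame of stirrer_stand above 0.04 m and contact force between the fingers and stirrer above 1 N), for 0.2 s.
3. the splines are meshed in the socket (z of stirrer in the frame of coupling_mouth below -0.007 m and horizontal distance between stirrer and coupling_mouth below 0.005 m), for 0.1 s.
At the end, for the whole second after the job is handed in: For the last second: stirrer upright (7 degrees), centred (4 mm), its foot 19 mm or more down in the socket (22 mm is home), the plunger pushed 7 mm or more, the fingers bearing on the stirrer with over 3 N, the stirrer still, the guard still down (over 2.15 rad) (z of stirrer in the frame of coupling_mouth below -0.019 m and horizontal distance between stirrer and coupling_mouth below 0.004 m and angle between stirrer's own z axis and vertical below 0.12 rad and value of joint plunger above 0.007 m and contact force between the fingers and stirrer above 3 N and linear speed of stirrer below 0.02 m/s and value of joint guard above 2.15 rad); the arm keeps its last pose, push and grip.
It fails at once if the mixing bowl is shifted by more than 3 cm (distance of mixing_bowl from where it was at the start of the episode above 0.03 m).
It fails at once if the plaster model is shifted by more than 3 cm (distance of plaster_model from where it was at the start of the episode above 0.03 m).
It fails at once if the paste pot is shifted by more than 3 cm (distance of paste_pot from where it was at the start of the episode above 0.03 m).
It also fails if it takes over 58 s, if anything falls off the work surface, if the arm or the gripper's body presses on something with over 40 N, if the wrist force passes 120 N, or if a joint passes its speed limit or range.

## Working session

There is one attempt and no reset: what is moved stays moved. The work goes in short steps, Python scripts to look and compute and a shell command to move; the robot and the scene stay as the last step left them, time stands still between calls to the robot, and variables do not carry over. Pictures are saved under pics/ and viewed, and the job is handed in when it is done.

```bash
mkdir -p pics; ls; cat > h.py <<'E'
from bench import env, vision, search_frame, regions_of, pinpoint
import numpy as np, cv2
def shot(cam,name=None):
    p=vision.get_image(cam)
    if name: cv2.imwrite(f'pics/{name}.png',p['frame'][:,:,::-1])
    return p
def w(p,pt):
    T=np.array(p['cam_to_world']); return T[:3,:3]@np.array(pt)+T[:3,3]
def pin(p,n,k=2):
    for r in pinpoint(p,n)[:k]: print('pin',n,np.round(w(p,r['point']),4),round(r['score'],2))
def sf(p,n,k=1):
    for r in search_frame(p,n)[:k]: print('sf',n,np.round(w(p,r['point']),4),round(r['score'],2))
def px(p,P):
    T=np.linalg.inv(np.array(p['cam_to_world'])); c=T[:3,:3]@np.array(P)+T[:3,3]; u=np.array(p['K'])@c; return u[:2]/u[2]
def ray(p,uv,z):
    T=np.array(p['cam_to_world']); d=T[:3,:3]@np.linalg.inv(p['K'])@np.array([uv[0],uv[1],1.]); o=T[:3,3]
    return o+d*(z-o[2])/d[2]
E
python3 - <<'E'
from h import *
s=env.get_state(); print(s)
for c in ['top','scene']:
    p=shot(c,c+'0'); print(c,np.round(p['cam_to_world'],3).tolist())
    for n in ['mixer','guard_hinge','guard_bar','coupling_mouth','stirrer','stirrer_stand','mixing_bowl','plaster_model','paste_pot']: pin(p,n,1)
E
```

```text
pics
{'clock': 0.0, 'qpos': array([-1.21462258,  0.33290202, -0.06469501,  1.4609504 ,  0.02161561,
        1.34987971, -0.08847866]), 'qvel': array([ 4.14863131e-04,  3.82366857e-05,  1.02333717e-03, -1.57493220e-03,
        6.78595839e-04,  4.98720145e-04,  2.69388614e-04]), 'effort': array([ 6.35924516e-04, -6.25458312e+01,  4.99263871e-02, -3.91613388e+01,
        1.64130167e-02,  9.52606177e-03, -2.49173627e-05]), 'tool_pos': array([0.2309877 , 0.58034736, 0.23049275]), 'orientation': array([-3.14015157e+00,  8.26926548e-05,  2.76286020e+00]), 'contact_force': array([ 0.24208016, -0.25553384, -0.13585112]), 'moment': array([-0.02318062, -0.01288651,  0.00659169]), 'grip_width': 1.002471444333332}
top [[0.007, -0.992, 0.127, 0.469], [-1.0, -0.006, 0.015, -0.02], [-0.014, -0.127, -0.992, 1.08], [0.0, 0.0, 0.0, 1.0]]
pin mixer [ 0.6224 -0.0144 -0.0055] 0.91
pin guard_hinge [ 0.5586 -0.0014  0.0595] 0.55
pin guard_bar [ 0.6359 -0.0191  0.1595] 0.62
pin stirrer [ 0.4868 -0.2663 -0.    ] 0.71
pin stirrer_stand [ 0.4848 -0.2654 -0.0007] 0.73
pin mixing_bowl [5.540e-01 2.614e-01 5.000e-04] 0.92
pin plaster_model [ 0.668  -0.2073 -0.001 ] 0.68
pin paste_pot [ 0.7     0.2595 -0.0063] 0.57
scene [[0.53, -0.546, 0.649, -0.081], [-0.848, -0.343, 0.404, -0.431], [0.002, -0.764, -0.645, 0.807], [0.0, 0.0, 0.0, 1.0]]
pin mixer [ 0.6256 -0.0177  0.0028] 0.72
pin guard_hinge [ 0.5579 -0.0039  0.0539] 0.6
pin guard_bar [ 0.6291 -0.0178  0.1608] 0.95
pin stirrer [ 4.861e-01 -2.624e-01 -1.000e-04] 0.63
pin stirrer_stand [ 0.4809 -0.2648 -0.0021] 0.69
pin mixing_bowl [ 0.5521  0.2571 -0.0041] 0.64
pin plaster_model [ 0.6653 -0.2086  0.0016] 0.73
pin paste_pot [ 7.073e-01  2.627e-01 -2.000e-04] 0.9
```

View pics/top0.png

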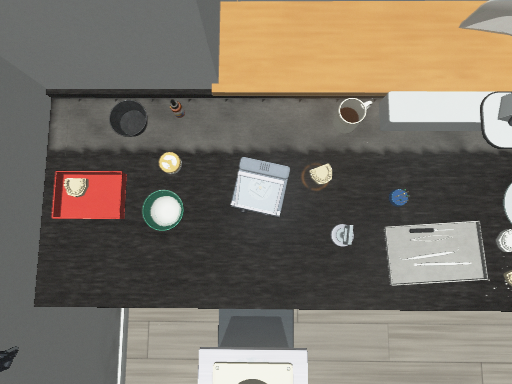

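View pics/scene0.png

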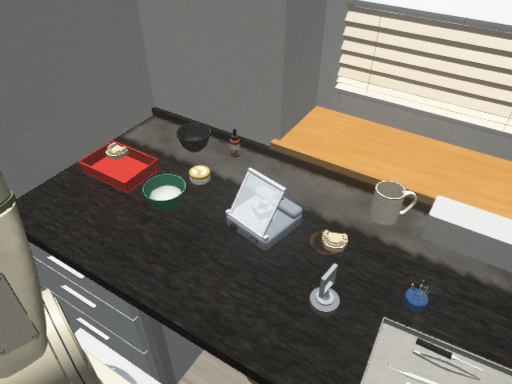

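The mixer's centre is near pixel (260,187) in the top view, with a yaw of about -10.5°. The stirrer and stand are at (343,235), the bowl at (163,210), the pot at (170,162) and the model at (320,174). I'll swing round behind the guard with the fingers closed.

```bash
python3 -m jog '[{"slide":[3.5,-4.6,0.6],"yaw":3,"hand":0},{"slide":[3.5,-4.6,0.6],"yaw":3,"hand":0},{"slide":[3.5,-4.6,0.6],"yaw":3,"hand":0},{"slide":[3.5,-4.6,0],"yaw":2.5,"hand":0},{"slide":[3.5,-4.6,0],"hand":0}]'
```

```text
$[4]: bad value
```

```bash
python3 -m jog '[{"slide":[3.5,-4.6,0.6],"yaw":3,"hand":0},{"slide":[3.5,-4.6,0.6],"yaw":3,"hand":0},{"slide":[3.5,-4.6,0.6],"yaw":3,"hand":0},{"slide":[3.5,-4.6,0],"yaw":2.5,"hand":0},{"slide":[3.5,-4.6,0],"yaw":0,"hand":0}]'
```

```text
clock: 1.62
tool_pos: [0.4071, 0.3491, 0.2497]
orientation: [3.141, 0.0, 2.964]
contact_force: [1.2, 1.0, -0.3]
grip_width: -0.001
```

```bash
python3 -m jog '[{"slide":[3.5,-4.7,0],"yaw":0,"hand":0},{"slide":[3.5,-4.7,0],"yaw":0,"hand":0},{"slide":[3.5,-4.7,0],"yaw":0,"hand":0},{"slide":[3.5,-4.7,0],"yaw":0,"hand":0},{"slide":[3.5,-4.7,0],"yaw":0,"hand":0}]'; python3 -m jog '[{"slide":[3.5,-4.7,0],"yaw":0,"hand":0},{"slide":[3.5,-4.7,0],"yaw":0,"hand":0},{"slide":[3.5,-4.7,0],"yaw":0,"hand":0},{"slide":[0,0,0],"yaw":0,"hand":0}]'
python3 - <<'E'
from h import *
s=env.get_state();print(s['qpos'],s['clock'])
p=shot('scene','scene1');pin(p,'guard_bar');print(px(p,s['tool_pos']))
p=shot('top','top1');pin(p,'guard_bar')
E
```

```text
clock: 2.25
tool_pos: [0.5821, 0.1142, 0.2496]
orientation: [3.141, 0.001, 2.964]
contact_force: [-0.1, 0.4, -0.2]
grip_width: 0.0
clock: 2.75
tool_pos: [0.687, -0.0311, 0.2481]
orientation: [-3.138, -0.001, 2.957]
contact_force: [0.4, 0.1, -0.1]
grip_width: -0.001
[-0.28342453  0.48196266  0.38909871  1.26275806 -0.17510725  1.43114056
  1.47573368] 2.75
pin guard_bar [ 0.6314 -0.0205  0.1618] 0.59
[282.58381852 140.57657177]
```

View pics/scene1.png

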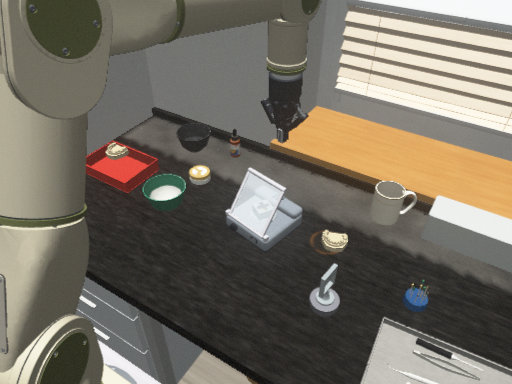

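The closed fingers are above and behind the guard, with the tip at about (283,140) and the bar's top corners at (250,172) and (283,207). Next I'll lower and push.

```bash
python3 -m jog '[{"slide":[0,0,-5.4],"yaw":0,"hand":0},{"slide":[0,0.3,-5.4],"yaw":0,"hand":0},{"slide":[-2.5,0.5,0],"yaw":0,"hand":0},{"slide":[-2,0.4,0.3],"yaw":0,"hand":0},{"slide":[-2,0.4,0.5],"yaw":0,"hand":0}]'; python3 -m jog '[{"slide":[-2.2,0.4,0.9],"yaw":0,"hand":0},{"slide":[-2.2,0.4,0.8],"yaw":0,"hand":0},{"slide":[0,0,0],"yaw":0,"hand":0}]'
python3 - <<'E'
from h import *
s=env.get_state();print(s['tool_pos'])
p=shot('scene','scene2');pin(p,'guard_bar');print(px(p,s['tool_pos']))
E
```

```text
clock: 3.58
tool_pos: [0.622, -0.0074, 0.1512]
orientation: [3.14, 0.005, 2.966]
contact_force: [4.7, -0.5, 3.6]
grip_width: -0.005
clock: 3.95
tool_pos: [0.5766, 0.0006, 0.1676]
orientation: [3.14, 0.002, 2.966]
contact_force: [0.2, -0.3, -0.6]
grip_width: -0.002
[0.57657239 0.00058615 0.16763565]
pin guard_bar [ 5.556e-01 -1.000e-04  1.847e-01] 0.8
[247.50341531 185.89618035]
```

View pics/scene2.png

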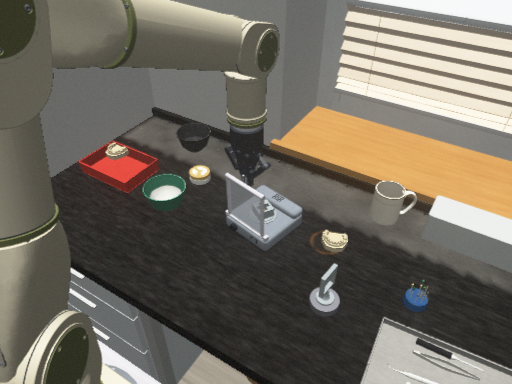

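The guard is now upright, edge-on at pixels (227,175)-(267,210). I'll keep going over and down.

```bash
python3 -m jog '[{"slide":[-3,0.5,-0.6],"yaw":0,"hand":0},{"slide":[-3,0.5,-1.2],"yaw":0,"hand":0},{"slide":[-2.1,0.4,-2],"yaw":0,"hand":0},{"slide":[-2.1,0.4,-2],"yaw":0,"hand":0},{"slide":[-1,0.2,-2.6],"yaw":0,"hand":0}]'; python3 -m jog '[{"slide":[-0.8,0.1,-2.6],"yaw":0,"hand":0},{"slide":[0,0,-0.8],"yaw":0,"hand":0},{"slide":[0,0,0],"yaw":0,"hand":0}]'
python3 - <<'E'
from h import *
s=env.get_state();print(s['tool_pos'])
p=shot('scene','scene3');pin(p,'guard_bar');print(px(p,s['tool_pos']))
E
```

```text
clock: 4.68
tool_pos: [0.4654, 0.0192, 0.0821]
orientation: [3.141, 0.001, 2.964]
contact_force: [1.8, -0.4, 1.2]
grip_width: 0.002
clock: 5.05
tool_pos: [0.4574, 0.0196, 0.0482]
orientation: [-3.141, -0.001, 2.964]
contact_force: [0.7, -0.3, -0.0]
grip_width: -0.001
[0.45742867 0.01964773 0.04821444]
pin guard_bar [0.4322 0.0247 0.0433] 0.94
[215.0029178  247.19782934]
```

View pics/scene3.png

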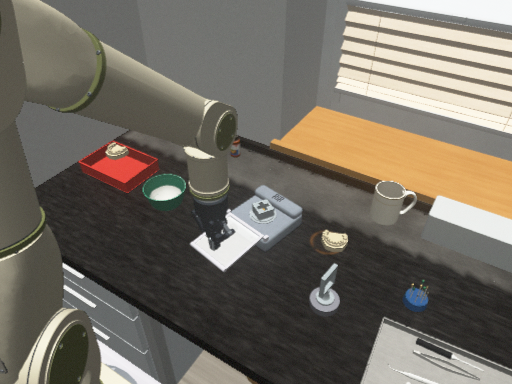

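The guard is down. Its bar is at z≈0.043, which is about 2.4 rad, and the coupling's cross shows at (263,209). Next I'll lift and look at the coupling with the wrist camera.

```bash
python3 -m jog '[{"slide":[0,0,6],"yaw":0,"hand":8.5},{"slide":[1,0,6],"yaw":0,"hand":8.5},{"slide":[4,-1,4],"yaw":0,"hand":8.5},{"slide":[5,-1,4],"yaw":0,"hand":8.5},{"slide":[0,0,0],"yaw":0,"hand":8.5}]'
python3 - <<'E'
from h import *
s=env.get_state();print(s['tool_pos'],s['orientation'])
p=shot('wrist','w1');print(np.round(p['cam_to_world'],3).tolist(), np.array(p['K']).tolist());pin(p,'coupling_mouth');pin(p,'mixer')
print(px(p,[.619,-.015,.08]))
p=shot('top','top2');pin(p,'coupling_mouth'); pin(p,'guard_bar')
E
```

```text
clock: 5.78
tool_pos: [0.5591, -0.0008, 0.2505]
orientation: [3.141, 0.006, 2.962]
contact_force: [-0.6, 1.2, -0.7]
grip_width: 0.997
[ 0.55914827 -0.00078331  0.25047436] [3.14081237 0.00641608 2.96218907]
[[0.179, 0.938, 0.298, 0.483], [0.984, -0.171, -0.052, 0.013], [0.002, 0.303, -0.953, 0.392], [0.0, 0.0, 0.0, 1.0]] [[295.97308359303975, 0.0, 253.859192804133], [0.0, 295.97308359303975, 189.53548134844098], [0.0, 0.0, 1.0]]
pin coupling_mouth [ 0.622  -0.0162  0.0773] 0.92
pin mixer [ 0.6277 -0.0173  0.0042] 0.75
[250.28692668 222.65648751]
pin guard_bar [ 6.689e-01 -2.069e-01  1.000e-04] 0.17
```

View pics/w1.png

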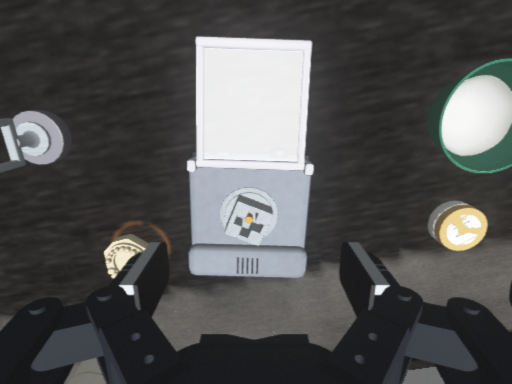

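The wrist view shows the mouth at about (249,219), with the coupling turned about 25° relative to the base. I'll go closer to measure it.

```bash
python3 -m jog '[{"slide":[3,-0.6,-5],"yaw":0,"hand":8.5},{"slide":[3,-0.6,-4.5],"yaw":0,"hand":8.5},{"slide":[0,0,0],"yaw":0,"hand":8.5},{"slide":[0,0,0],"yaw":0,"hand":8.5}]'
cat > rect.py <<'E'
from h import *
def rect(p,c,half,z,n,name):
    # output: col = -y (right), row = -x (down); 
    P=[];Q=[]
    for a,b in [(-1,-1),(1,-1),(1,1),(-1,1)]:
        P.append(px(p,[c[0]-b*half,c[1]-a*half,z]));Q.append([n/2+a*n/2,n/2+b*n/2])
    H=cv2.getPerspectiveTransform(np.float32(P),np.float32(Q))
    im=cv2.warpPerspective(p['frame'],H,(n,n),flags=cv2.INTER_CUBIC)
    cv2.imwrite(f'pics/{name}.png',im[:,:,::-1]); return im
E
python3 - <<'E'
from rect import *
s=env.get_state();print(s['tool_pos'],s['orientation'])
p=shot('wrist','w2');pin(p,'coupling_mouth')
rect(p,[.62,-.016],.04,.08,560,'r2')
E
```

```text
clock: 6.58
tool_pos: [0.615, -0.0118, 0.1528]
orientation: [3.141, 0.0, 2.963]
contact_force: [-0.1, -0.8, -0.5]
grip_width: 0.99
[ 0.61502326 -0.01184722  0.15281203] [3.14128374e+00 3.07644009e-04 2.96344598e+00]
pin coupling_mouth [ 0.6184 -0.0193  0.074 ] 0.63
```

View pics/w2.png

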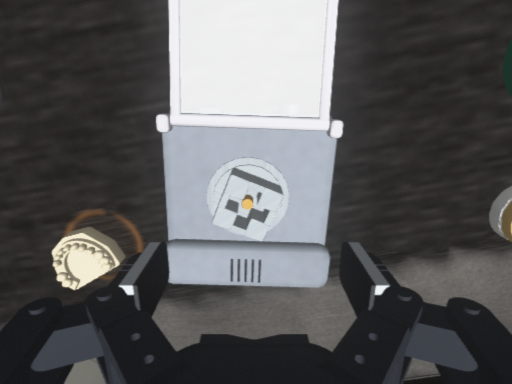

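View pics/r2.png

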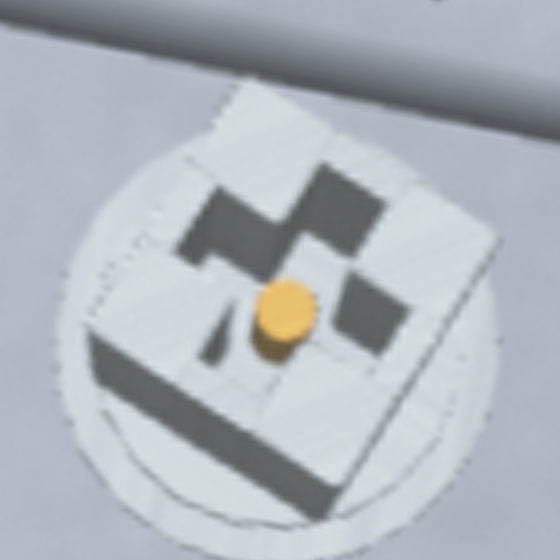

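In the rectified view the coupling's square corners are at (250,75), (497,235), (340,487) and (90,325). That puts the centre at about (0.620,-0.018) and the arms at -32.6° mod 90. Next I'll go to the stirrer.

```bash
python3 -m jog '[{"slide":[-2,-4.5,3],"yaw":0,"hand":8.5},{"slide":[-3,-5,2.5],"yaw":0,"hand":8.5},{"slide":[-3,-5,2],"yaw":0,"hand":8.5},{"slide":[-3,-5,1.5],"yaw":0,"hand":8.5},{"slide":[-2.9,-4.9,1],"yaw":0,"hand":8.5}]';python3 -m jog '[{"slide":[0,0,0],"yaw":0,"hand":8.5},{"slide":[0,0,0],"yaw":0,"hand":8.5}]'
python3 - <<'E'
from rect import *
s=env.get_state();print(s['tool_pos'],s['orientation'],s['qpos'])
p=shot('wrist','w3');pin(p,'stirrer');pin(p,'stirrer_stand')
rect(p,[.486,-.2645],.05,.116,560,'r3')
C=np.array([.62,-.018,.08]);a=np.radians(-32.6)
for cam in ['scene','top']:
    q=shot(cam); im=cv2.resize(q['frame'],None,fx=6,fy=6,interpolation=cv2.INTER_CUBIC)
    pts=[]
    for sx,sy in [(1,1),(-1,1),(-1,-1),(1,-1)]:
        P=C+[.022*(sx*np.cos(a)-sy*np.sin(a)),.022*(sx*np.sin(a)+sy*np.cos(a)),0]; pts.append((px(q,P)+.5)*6)
    for t in pts: cv2.drawMarker(im,tuple(int(v) for v in t),(255,0,0),cv2.MARKER_CROSS,10,1)
    c=np.mean(pts,0).astype(int); im=im[c[1]-200:c[1]+200,c[0]-200:c[0]+200]
    cv2.imwrite(f'pics/ov_{cam}.png',im[:,:,::-1]); pin(q,'coupling_mouth');pin(q,'stirrer');pin(q,'stirrer_stand')
    np.savez(f'{cam}_cal',K=q['K'],T=q['cam_to_world'])
a=cv2.imread('pics/ov_scene.png');b=cv2.imread('pics/ov_top.png');cv2.imwrite('pics/ov.png',np.hstack([a,b]))
E
```

```text
clock: 7.3
tool_pos: [0.4757, -0.2567, 0.2543]
orientation: [3.141, 0.004, 2.964]
contact_force: [-0.3, -0.9, -0.7]
grip_width: 0.992
clock: 7.55
tool_pos: [0.477, -0.2546, 0.2527]
orientation: [3.14, 0.002, 2.964]
contact_force: [0.6, -0.3, -1.2]
grip_width: 0.994
[ 0.47703223 -0.25461116  0.2527216 ] [3.14041196e+00 2.40413052e-03 2.96372264e+00] [-0.10699118  0.13327658  0.56898134  1.68252412 -0.07536677  1.34522784
  1.86762509]
pin stirrer [ 0.4867 -0.2625 -0.0012] 0.96
pin stirrer_stand [ 0.4805 -0.2625  0.0013] 0.57
pin stirrer_stand [ 0.626  -0.0183  0.0052] 0.35
pin coupling_mouth [ 0.6194 -0.0192  0.0789] 0.85
pin stirrer [ 0.4827 -0.2659  0.0029] 0.62
pin stirrer_stand [ 0.4816 -0.2626  0.0006] 0.89
pin stirrer_stand [0.4286 0.0255 0.0413] 0.2
pin coupling_mouth [ 0.6236 -0.0222  0.076 ] 0.59
pin stirrer [ 0.4842 -0.2672 -0.0022] 0.39
pin stirrer_stand [ 0.488  -0.263  -0.0044] 0.44
```

View pics/w3.png

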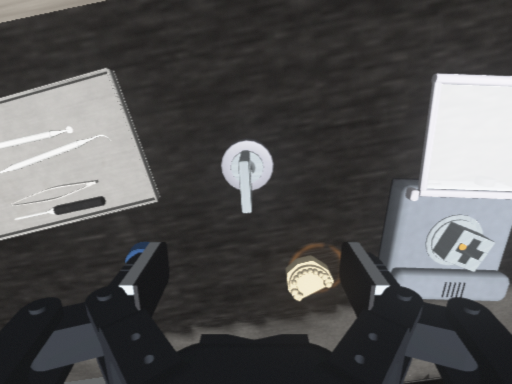

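View pics/r3.png

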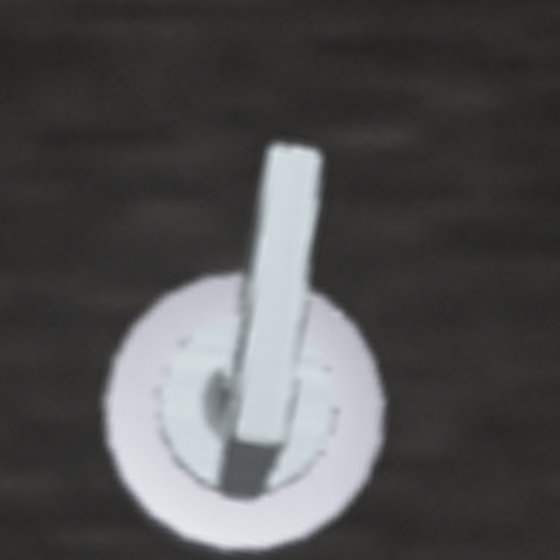

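View pics/ov.png

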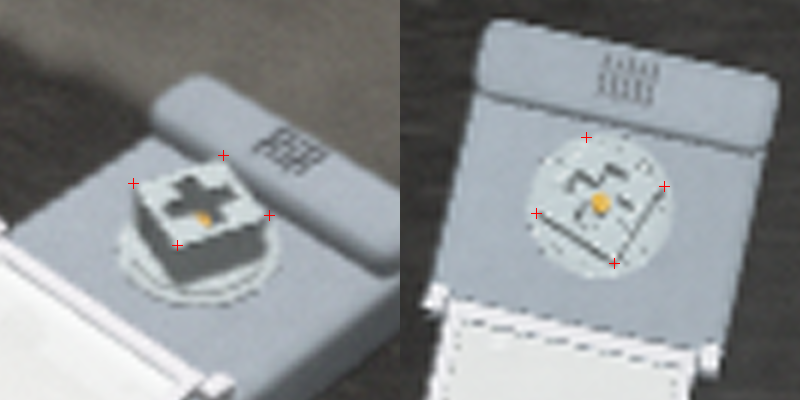

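In w3 the stirrer's top bar runs (246,150)-(247,210). Rectified, its centre is at about (0.484,-0.264) and it lies at about -6.9°. The coupling overlays match in both fixed cameras. I'll align with the bar and descend.

```bash
python3 -m jog '[{"slide":[0.7,-0.9,-5],"yaw":3.3,"hand":8.5},{"slide":[0,0,-3],"yaw":0,"hand":8.5},{"slide":[0,0,0],"yaw":0,"hand":8.5}]'
python3 - <<'E'
from rect import *
s=env.get_state();print(s['tool_pos'],s['orientation'])
p=shot('wrist','w4');q=shot('scene','s4')
print(px(p,[.484,-.264,.116]),px(q,s['tool_pos']))
E
```

```text
clock: 8.48
tool_pos: [0.4825, -0.2636, 0.1697]
orientation: [3.141, -0.004, 3.021]
contact_force: [-0.7, 0.9, 0.3]
grip_width: 0.998
[ 0.48253086 -0.26363258  0.16968239] [ 3.14096258 -0.0042549   3.02091253]
[252.75486683 213.14485995] [332.08514464 253.87123823]
```

View pics/w4.png

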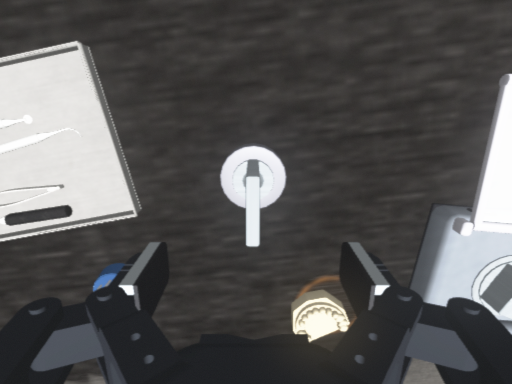

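View pics/s4.png

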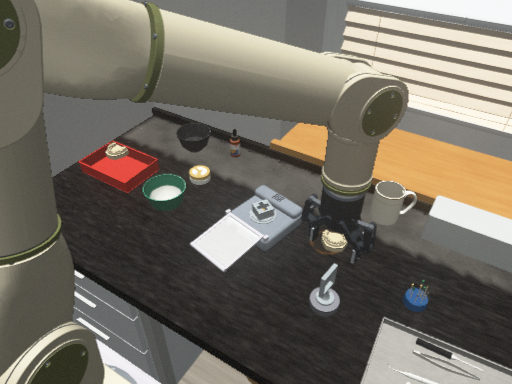

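The bar in w4 is vertical from (252,178) to (253,246), and its centre agrees with the prediction. I'll descend and grip.

```bash
python3 -m jog '[{"slide":[0.1,0,-4.5],"yaw":0,"hand":8.5},{"slide":[0,0,-3.9],"yaw":0,"hand":8.5},{"slide":[0,0,0],"yaw":0,"hand":3},{"slide":[0,0,0],"yaw":0,"hand":0},{"slide":[0,0,0],"yaw":0,"hand":0}]';python3 -m jog '[{"slide":[0,0,0],"yaw":0,"hand":0},{"slide":[0,0,0],"yaw":0,"hand":0},{"slide":[0,0,0],"yaw":0,"hand":0}]'
```

```text
clock: 9.2
tool_pos: [0.4861, -0.2647, 0.0897]
orientation: [-3.141, 0.003, 3.021]
contact_force: [0.4, -0.1, -0.5]
grip_width: 0.37
clock: 9.57
tool_pos: [0.4855, -0.2646, 0.0888]
orientation: [-3.141, 0.002, 3.021]
contact_force: [-0.3, 0.1, 6.6]
grip_width: 0.103
```

Gripped at a width of about 9 mm. I'll lift it.

```bash
python3 -m jog '[{"slide":[0,0,3],"yaw":0,"hand":0},{"slide":[0,0,5],"yaw":0,"hand":0},{"slide":[0,0,5],"yaw":0,"hand":0},{"slide":[0,0,3],"yaw":0,"hand":0},{"slide":[0,0,0],"yaw":0,"hand":0}]'
python3 - <<'E'
from rect import *
s=env.get_state();print(s['tool_pos'],s['orientation'],s['contact_force'],s['grip_width'])
p=shot('wrist','w5');q=shot('scene','s5')
E
```

```text
clock: 10.2
tool_pos: [0.4856, -0.2647, 0.2499]
orientation: [-3.141, 0.004, 3.021]
contact_force: [0.2, 0.1, -1.7]
grip_width: 0.105
[ 0.48563936 -0.26474526  0.24989616] [-3.14118059  0.00410699  3.02101131] [ 0.20874819  0.05741686 -1.71828988] 0.10486774284563753
```

View pics/w5.png

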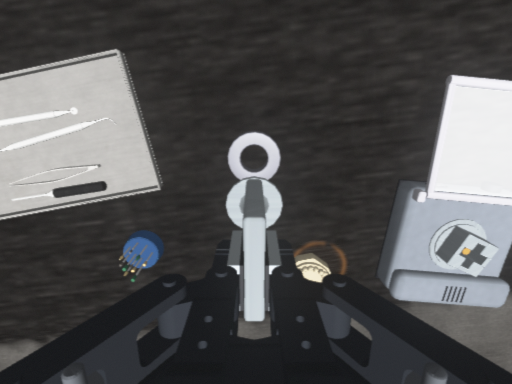

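View pics/s5.png

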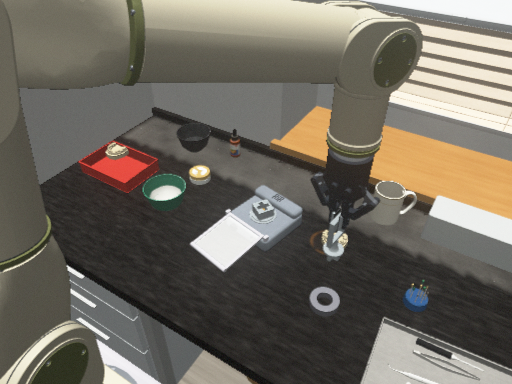

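The stirrer is lifted: the stand at (254,156) is empty and the collar is at (254,203). I'll get the collar's position relative to the TCP and carry it over.

```bash
python3 - <<'E'
from rect import *
s=env.get_state();t=s['tool_pos']
p=shot('wrist')
g=p['frame']
for z in (.187,.189): print(ray(p,(254,203),z)-t, np.linalg.norm(ray(p,(226,203),z)-ray(p,(282,203),z)), np.linalg.norm(ray(p,(254,178),z)-ray(p,(254,229),z)))
rect(p,t[:2],.04,.189,560,'r5')
E
python3 -m jog '[{"slide":[2.7,4.9,0],"yaw":-5.2,"hand":0},{"slide":[2.7,4.9,0],"yaw":-5.2,"hand":0},{"slide":[2.7,4.9,0],"yaw":-5.2,"hand":0},{"slide":[2.7,4.9,0],"yaw":-5.2,"hand":0},{"slide":[2.6,4.9,-1],"yaw":-4.9,"hand":0}]'; python3 -m jog '[{"slide":[0,0,-4],"yaw":0,"hand":0},{"slide":[0,0,0],"yaw":0,"hand":0},{"slide":[0,0,0],"yaw":0,"hand":0}]'
python3 - <<'E'
from rect import *
s=env.get_state();print(s['tool_pos'],s['orientation'],s['contact_force'],s['qpos'][6])
p=shot('wrist','w6');q=shot('scene','s6');t=shot('top')
pin(q,'stirrer');pin(q,'coupling_mouth');pin(p,'stirrer');pin(p,'coupling_mouth');pin(t,'stirrer')
u=px(q,[.62,-.018,.09]).astype(int);cv2.imwrite('pics/s6z.png',cv2.resize(q['frame'][u[1]-50:u[1]+40,u[0]-50:u[0]+50],None,fx=6,fy=6,interpolation=cv2.INTER_CUBIC)[:,:,::-1])
E
```

```text
[-0.00366378  0.00116051 -0.05985278] 0.04064626407437778 0.039380407238286494
[-0.00438033  0.00124264 -0.05785278] 0.040244411940728295 0.03899107008681455
clock: 10.98
tool_pos: [0.6192, -0.0176, 0.2364]
orientation: [-3.141, -0.001, 2.569]
contact_force: [0.4, -0.7, -1.6]
grip_width: 0.108
clock: 11.35
tool_pos: [0.6187, -0.0204, 0.1983]
orientation: [-3.141, 0.0, 2.571]
contact_force: [-0.3, -0.7, -0.0]
grip_width: 0.105
[ 0.61870668 -0.02035789  0.19825172] [-3.14132886e+00  2.07301799e-04  2.57099576e+00] [-0.30385852 -0.6848093  -0.04043324] 1.0798701597100648
pin stirrer [ 0.6189 -0.0217  0.1097] 0.66
pin coupling_mouth [ 0.6172 -0.0213  0.0767] 0.75
pin coupling_mouth [ 0.7069  0.2638 -0.0042] 0.63
pin stirrer [ 0.6201 -0.0181  0.1114] 0.7
pin coupling_mouth [ 0.6207 -0.0195  0.0767] 0.56
```

View pics/r5.png

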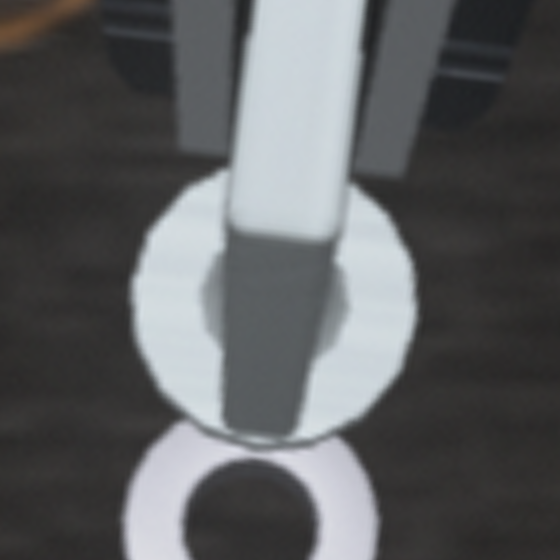

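View pics/w6.png

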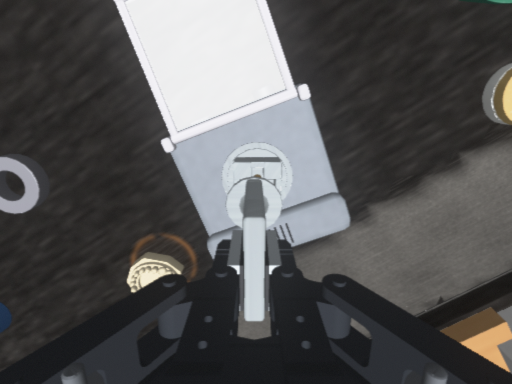

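View pics/s6z.png

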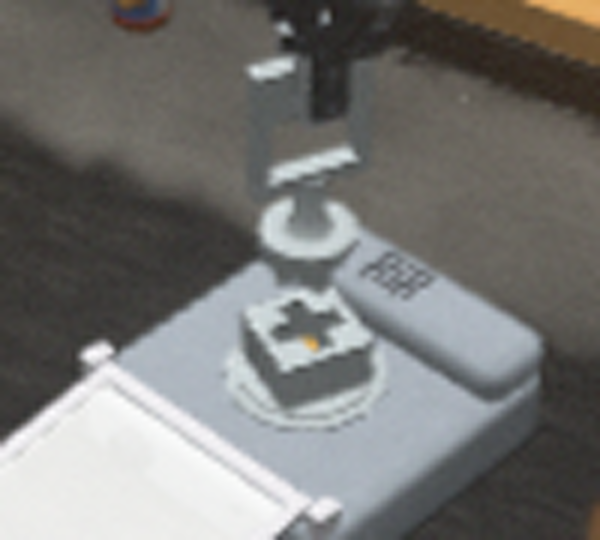

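The splines hang above the socket and the coupling edges now look aligned with the hand, its front face being level at (232-282,160) in w6. I'll overlay predictions to check the offset.

```bash
cat > ov.py <<'E'
from rect import *
def ov(name,C,off,ang,zo=.0885,cams=('wrist','scene','top'),k=5,half=(75,60)):
    s=env.get_state();t=s['tool_pos'];print(t,s['orientation'][2])
    yaw=s['orientation'][2];tx=np.array([np.cos(yaw),np.sin(yaw)])
    st=np.array([*(t[:2]+off*tx),t[2]-zo]);print('stirrer',st)
    out=[]
    for cam in cams:
        q=shot(cam); im=cv2.resize(q['frame'],None,fx=k,fy=k,interpolation=cv2.INTER_CUBIC)
        def dr(pts,col):
            cv2.polylines(im,[np.array([(px(q,P)+.5)*k for P in pts]).astype(np.int32)],True,col,1)
        th=np.linspace(0,2*np.pi,60)
        dr([st+[.021*np.cos(a),.021*np.sin(a),.028] for a in th],(255,0,0))
        dr([st+[.021*np.cos(a),.021*np.sin(a),.022] for a in th],(255,120,0))
        a=np.radians(ang);R=np.array([[np.cos(a),-np.sin(a)],[np.sin(a),np.cos(a)]])
        dr([np.array([*(C[:2]+R@np.array(v)*.022),C[2]]) for v in [(1,1),(-1,1),(-1,-1),(1,-1)]],(0,200,0))
        cr=[(1,5.5/16.5),(5.5/16.5,5.5/16.5),(5.5/16.5,1)]
        L=[]
        for j in range(4):
            b=j*np.pi/2;RR=np.array([[np.cos(b),-np.sin(b)],[np.sin(b),np.cos(b)]])
            L+= [RR@np.array(v)*.0165 for v in cr]
        dr([np.array([*(C[:2]+R@v),C[2]]) for v in L],(0,0,255))
        c=((px(q,[C[0],C[1],.11]))*k).astype(int); x0=max(0,c[0]-half[0]*k//1);y0=max(0,c[1]-half[1]*k)
        out.append(im[y0:c[1]+half[1]*k,x0:c[0]+half[0]*k]); cv2.imwrite(f'pics/{name}_{cam}.png',out[-1][:,:,::-1])
E
python3 - <<'E'
from ov import *
ov('o1',[.62,-.018,.08],.0017,-32.6,cams=('wrist','scene'))
E
```

```text
[ 0.61890468 -0.01929893  0.19803538] 2.572395927147163
stirrer [ 0.61747271 -0.01838271  0.10953538]
```

View pics/o1_wrist.png

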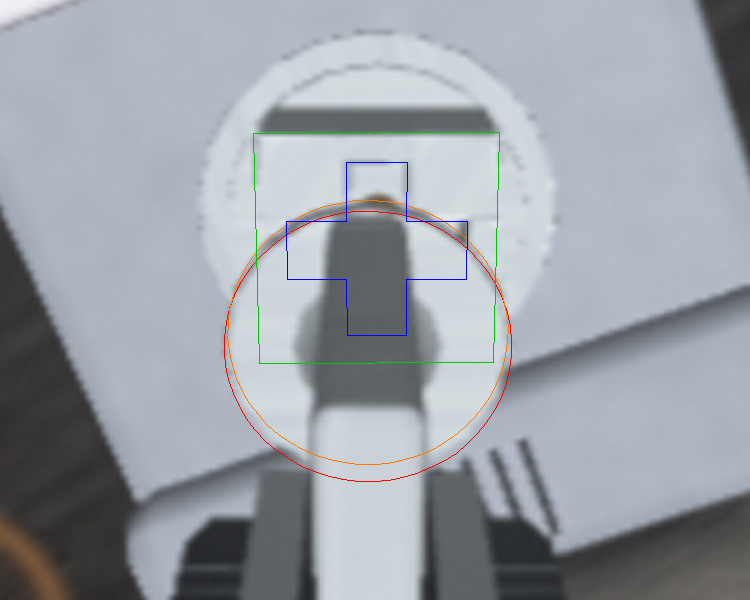

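View pics/o1_scene.png

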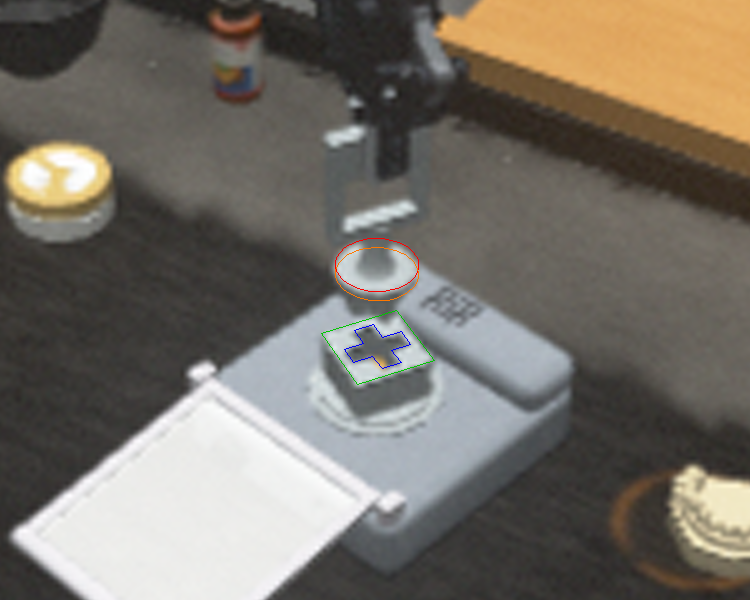

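The overlays fit in both views. The stirrer needs about +2.5 mm in x. I'll shift it, lower to just above the mouth and recheck.

```bash
python3 -m jog '[{"slide":[0.25,0.05,-1.2],"yaw":0,"hand":0},{"slide":[0,0,-0.9],"yaw":0,"hand":0},{"slide":[0,0,0],"yaw":0,"hand":0},{"slide":[0,0,0],"yaw":0,"hand":0}]'
python3 - <<'E'
from ov import *
ov('o2',[.62,-.018,.08],.0017,-32.6,cams=('wrist','scene'))
E
```

```text
clock: 12.35
tool_pos: [0.6213, -0.0187, 0.1766]
orientation: [3.142, 0.0, 2.573]
contact_force: [0.6, 0.6, -1.7]
grip_width: 0.105
[ 0.62133153 -0.018716    0.17657429] 2.572539418855451
stirrer [ 0.61989943 -0.01779998  0.08807429]
```

View pics/o2_wrist.png

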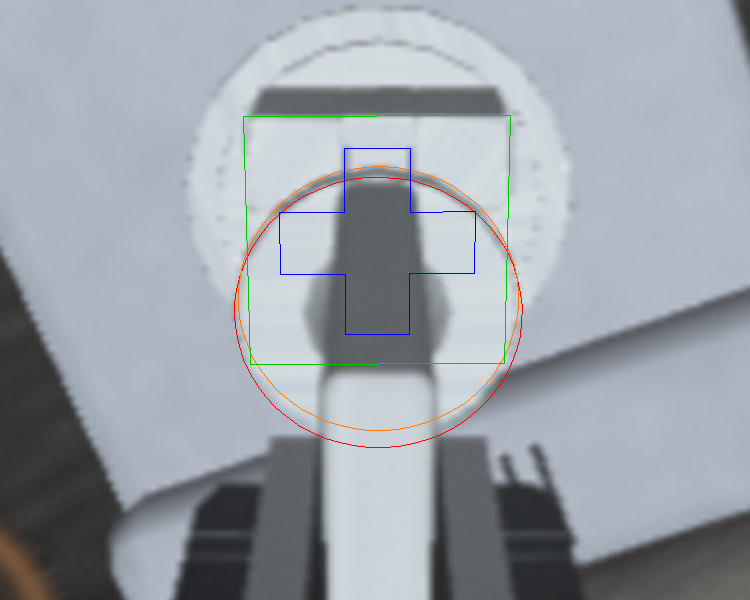

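View pics/o2_scene.png

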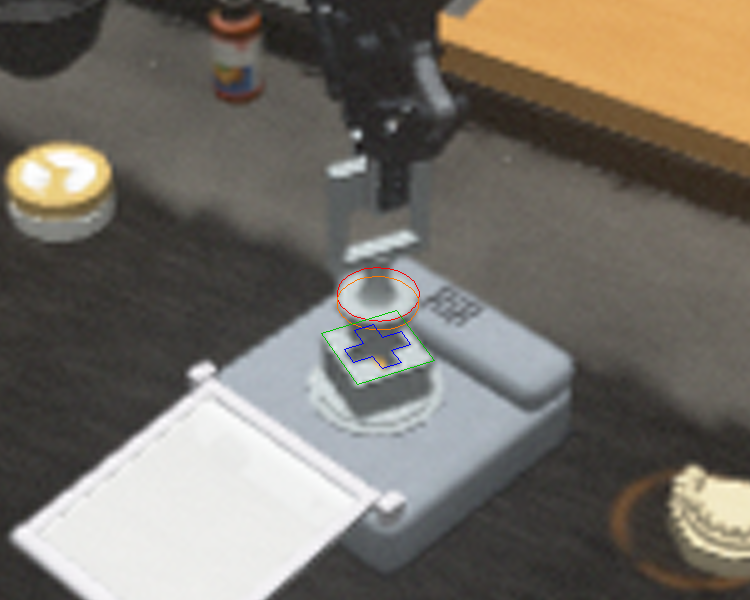

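The stirrer and socket are centred within about 1 mm in both views. I'll lower gently.

```bash
python3 -m jog '[{"slide":[0,0,-0.6],"yaw":0,"hand":0},{"slide":[0,0,-0.4],"yaw":0,"hand":0},{"slide":[0,0,-0.3],"yaw":0,"hand":0},{"slide":[0,0,0],"yaw":0,"hand":0}]'
```

```text
clock: 12.95
tool_pos: [0.6211, -0.0186, 0.1632]
orientation: [-3.141, -0.0, 2.573]
contact_force: [-0.1, -0.3, -1.3]
grip_width: 0.107
```

No contact force with the foot about 5 mm below the mouth, so it's entering. I'll continue.

```bash
python3 -m jog '[{"slide":[0,0,-0.4],"yaw":0,"hand":0},{"slide":[0,0,-0.3],"yaw":0,"hand":0},{"slide":[0,0,-0.2],"yaw":0,"hand":0},{"slide":[0,0,0],"yaw":0,"hand":0}]'
```

```text
clock: 13.45
tool_pos: [0.6214, -0.0187, 0.1548]
orientation: [3.141, 0.0, 2.573]
contact_force: [-1.4, 0.5, 2.5]
grip_width: 0.103
```

```bash
python3 -m jog '[{"slide":[0,0,-0.4],"yaw":0,"hand":0},{"slide":[0,0,-0.3],"yaw":0,"hand":0},{"slide":[0,0,0],"yaw":0,"hand":0}]'
```

```text
clock: 13.82
tool_pos: [0.6215, -0.0187, 0.1476]
orientation: [3.141, 0.0, 2.573]
contact_force: [-2.1, -0.4, 5.5]
grip_width: 0.104
```

```bash
python3 -m jog '[{"slide":[0,0,-0.2],"yaw":0,"hand":0},{"slide":[0,0,-0.1],"yaw":0,"hand":0},{"slide":[0,0,0],"yaw":0,"hand":0}]'
```

```text
clock: 14.2
tool_pos: [0.6219, -0.0188, 0.1469]
orientation: [3.14, 0.001, 2.572]
contact_force: [-7.9, 1.4, 20.4]
grip_width: 0.109
```

```bash
python3 -m jog '[{"slide":[-0.08,0.02,0],"yaw":0,"hand":0},{"slide":[0,0,0],"yaw":0,"hand":0},{"slide":[0,0,0],"yaw":0,"hand":0}]'
python3 - <<'E'
from ov import *
ov('o3',[.62,-.018,.08],.0017,-32.6,cams=('wrist','scene'))
for c in ('scene','wrist'):
    p=shot(c);pin(p,'stirrer',1);pin(p,'guard_bar',1)
s=env.get_state();print(s['contact_force'],s['moment'],s['tool_pos'])
E
```

```text
clock: 14.58
tool_pos: [0.6215, -0.0187, 0.1469]
orientation: [3.139, 0.002, 2.572]
contact_force: [-4.5, -0.3, 19.1]
grip_width: 0.108
[ 0.62154493 -0.01873624  0.1468768 ] 2.5722973095569386
stirrer [ 0.62011305 -0.01781987  0.0583768 ]
pin stirrer [ 0.6227 -0.0169  0.0578] 0.88
pin guard_bar [0.4319 0.0253 0.0375] 0.66
pin stirrer [ 0.6209 -0.0164  0.0574] 0.58
[-4.75229799 -0.05820666 18.71303056] [-0.02986551  1.37674572  0.01590617] [ 0.62152764 -0.01872616  0.14686429]
```

View pics/o3_wrist.png

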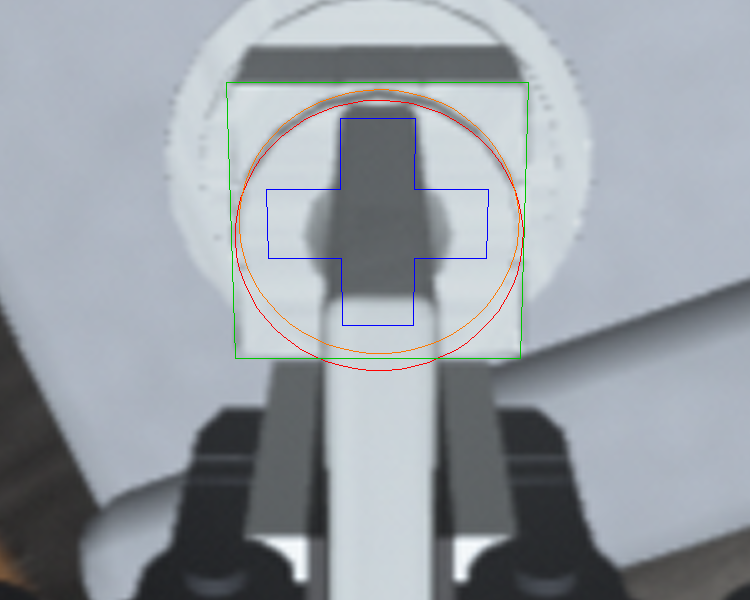

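View pics/o3_scene.png

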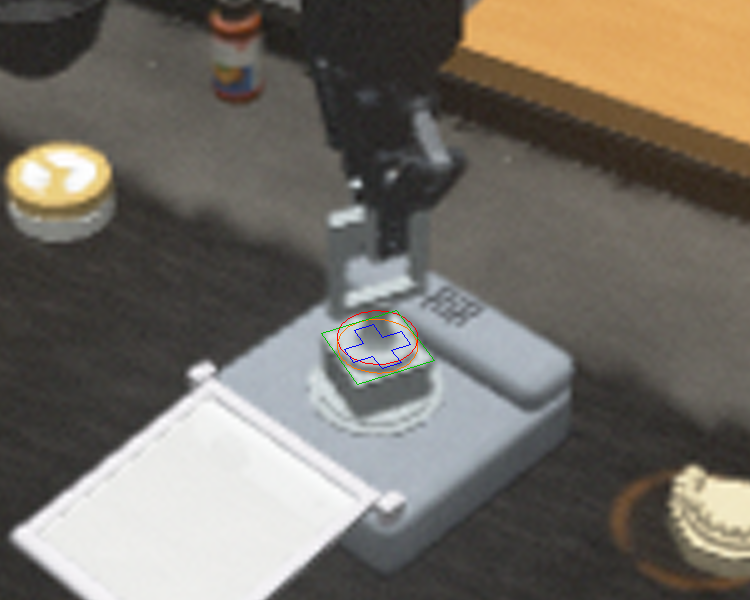

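The collar sits on the coupling in both views. The push is steady at about 19 N against a spring of about 8 N, and the guard is down. I'll hand in.

```bash
python3 - <<'E'
from h import *
s=env.get_state();print(np.abs(s['qvel']).max(),s['grip_width'],s['clock'])
env.job_done()
E
```

```text
0.0021647294984318993 0.10589085390113964 14.975
the job is handed in; nothing more can be done
```

I swung the guard down, lifted the stirrer out of its stand and pushed it fully home in the coupling. I handed in at 15.0 s, still gripping the stirrer and pressing it down.

- **Guard:** I pushed it over from behind with the closed fingers. The last look put its bar at a height of about 0.038–0.043 m, roughly 2.4 rad.
- **Stirrer:** I turned it about -26° on the way over. It entered the socket with no contact force, and the force then rose as it met the spring.
- **Last checks:**
  - The foot is about 22 mm below the mouth, and the collar shows down on the coupling in both views.
  - The stirrer is centred to about 1 mm in the overlays; the network's readings put it 2–3 mm off.
  - The tool is upright and the arm is still.
  - The gripper reads about 9 mm open on the 10 mm bar, and the push is about 19 N against the roughly 8 N spring.
- **Small disagreement:** About 5 N of sideways force remained at the end. I had already reduced it from about 8 N by shifting the tool slightly.
- **Bystanders:** The arm did not go near the bowl, model or pot. I did not measure their positions again at the end.

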